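# Carry the hot smoker canister on its tray to the turntable

### The job

A hot smoker canister lies loose against one end wall of a drip tray whose floor is slightly crowned. Lift the tray by its overhead handle about 10 cm clear of the shelf, tilt it so that the canister rolls up to the middle of the tray, and keep it there, in the air, for at least six seconds; then set the tray down gently, centred on the turntable, and let go with the canister lying at rest on the middle. Do not touch the canister, do not let it run to the opposite end or out of the tray, do not tip the tray steeply, and leave the cup, brush and fork alone.

Things in the scene. Friction and masses are not known exactly. Their poses are not given: they have to be found in the camera images.
- tray: Loose steel drip tray, 280 (x) by 160 mm (y), 0.45 kg. Origin: centre of its underside, z up. Its floor is crowned along x: an arc of radius 1.56 m, highest along the line x = 0 (11 mm above the origin), straight along y. End walls 35 mm high, inner faces at x = +-136 mm; side walls 25 mm high, inner faces at y = +-76 mm. A handle bar bridges its middle along y on two thin uprights.
- tray_handle (a point): Centre of the tray's handle bar, fixed, 160 mm above the tray's origin at x = y = 0. Dark wood, flat-sided, 14 mm thick (along the tray's x), 26 mm high, running along the tray's y over its whole width. Grip it from above, fingers closing along the tray's x, firmly (60 N or more). 55 mm of air lies between the bar and the top of the canister.
- canister: Dark steel, domed ends, 80 mm thick, 130 mm long, 0.3 kg (+-35%). Origin: its centre (51 mm above the tray's underside at x = 0); its y along itself and the tray's y; it turns as it rolls. Starts at tray x = -98 mm, at rest on the end wall. On slope a it gains 6.8 x a m/s2; a = tray tilt (+x end down) + x/1.6 m (runaway, 0.45 s); lags if the tray speeds up along x. Sticks below a = 0.012.
- turntable: Small round stainless turntable with a fixed foot: flat plate 260 mm in diameter, its top 45 mm above the origin. Origin: centre of the foot's underside on the shelf; the plate is concentric. The plate turns about the vertical axis against a stiff bearing (about 0.1 N m). Any direction of the tray on it will do.
- cup: White ceramic espresso cup, 64 mm wide at the rim, 58 mm high, origin at the centre of its underside. Bystander.
- brush: Basting brush lying on the shelf, 230 mm long, up to 16 mm high, origin on its underside, handle from x = -125 mm, tip at x = +105 mm. Bystander.
- fork: Short stainless grill fork lying on the shelf, 250 mm long, 12 mm high, origin on its underside near its middle, its x along it. Bystander.
Mind the look-alikes: they are no part of the job. Of the things like the canister, leave any that is blue; of the rest the smaller one is meant.

How it is judged (in metres and radians):
On the way:
1. the tray is in the air (underside over 70 mm above the shelf) with the canister kept within 25 mm of its middle for 5 s (height (world z) of tray above 0.07 m and x of canister in the frame of tray between -0.025 and 0.025 m and contact force between tray and turntable below 0.1 N), for 5 s.
At the end, for the whole second after the job is handed in: The tray stands flat on the turntable plate, its centre within 35 mm of the turntable's axis, at rest and released; the canister lies on the tray floor within 35 mm of the middle of the tray, moving slower than 40 mm/s (horizontal distance between tray and turntable below 0.035 m and z of tray in the frame of turntable between 0.04 and 0.05 m and angle between tray's own z axis and vertical below 0.05 rad and linear speed of tray below 0.02 m/s and x of canister in the frame of tray between -0.035 and 0.035 m and y of canister in the frame of tray between -0.02 and 0.02 m and z of canister in the frame of tray between 0.045 and 0.057 m and linear speed of canister below 0.04 m/s); the robot touches nothing.
It fails at once if the canister runs to the opposite end (its centre more than 85 mm past the middle of the tray) or leaves the tray floor (x of canister in the frame of tray above 0.085 m or x of canister in the frame of tray below -0.11 m or y of canister in the frame of tray above 0.03 m or y of canister in the frame of tray below -0.03 m or z of canister in the frame of tray above 0.07 m).
It fails at once if the robot touches the hot tube (contact force between any of the fingers, the arm and canister above 0.5 N).
It fails at once if the tray is tipped by more than 0.35 rad (angle between tray's own z axis and vertical above 0.35 rad).
It fails at once if the tray is slammed onto the turntable (over 40 N) (contact force between tray and turntable above 40 N).
It fails at once if the cup, brush or fork is moved by more than 20 mm (distance of any of cup, brush, fork from where it was at the start of the episode above 0.02 m).
It also fails if it takes over 72 s, if anything falls off the work surface, if the arm or the gripper's body presses on something with over 40 N, if the wrist force passes 120 N, or if a joint passes its speed limit or range.

### The arm

A 6-joint arm with a two-finger parallel gripper is mounted at the origin on the work surface. World frame = base frame: x ahead of the robot, y to its left, z up, the work surface at z = 0. Lengths are in mm, angles in rad, forces in N, time in s.
With the tool pointing down it reaches from about 350 to 975 mm from the base axis. Payload 7.1 kg.
Tool frame: the origin (TCP) lies midway between the tips of the shut fingers; the grasp point (between the pads) lies 19 mm behind it; z points along the fingers, y is the line along which they close (so a half turn about z gives the same grasp; the last joint's range is limited). The gripper opens to 88 mm and grips with 3 to 60 N. Pads are 20 mm wide; open, the fingers measure 115 mm over their backs; the gripper's body (75 mm by 178 mm) begins 61 mm behind the grasp point.
Start: joints at [1.089, 0.423, 1.63, -0, 1.089, -0.019], TCP at [279.002, 559.252, 222.675] pointing down, gripper open.
Joint ranges: [-3, 3], [-0.9, 2.11], [0.09, 2.58], [-1.31, 4.45], [0.11, 2.69], [-2.54, 2.54]. Speed limits (rad/s): [2.39, 2.39, 3.01, 3.14, 3.14, 3.14].

### API

Orientations are given as a rotation vector (axis times angle).
In Python, from workcell import ctrl gives the robot as it stands.
- The arm moves only by the shell command python3 -m pendant 'ROWS'. ROWS is a JSON object of lists of equal length, an entry for each row: "grip": the opening, from -1 (shut) to 1 (fully open); "linear": the shift along the tool's x, y, z in mm, a list of three; "angular": the turn, a rotation vector about the tool's x, y, z in rad, a list of three. In form: {"grip": [grip, ...], "linear": [[tx, ty, tz], ...], "angular": [[ax, ay, az], ...]}. A call has 1 to 12 rows; each row shifts and turns the commanded pose from where the row before left it, along the tool's axes as they then stand; what a row does not reach is not made up. A row lasts 1/12 s, in which the tool goes at most 41.7 mm and 7.16 degrees, less where a joint would pass 70% of its speed; a pose out of reach is approached as far as the arm can. A call with a gripper value outside its range is refused whole. The fingers move at their own pace and stop on an object; the grip force is fixed at half the most. Time passes only in rows, so rows that do not move let the fingers close. It gives the time, the measured TCP pose, the force, the opening and the grip force at its end, in the units of the state.
- ctrl.get_obs(): the state, without advancing time (a new reading comes with each control period).
- ctrl.get_image(name): name is "scene" or "top" or "wrist"; returns the picture (420x560x3 uint8, red, green, blue); there is no depth.
- ctrl.camera_params(name): a dict with "vfov" (degrees; the focal length in pixels is half the picture's height over the tangent of half this angle, whatever the lens; pixels are square), "cx", "cy" (the principal point, pixels), "R" (3x3) and "t" (3): a world point X has camera coordinates R X + t; the wrist camera has in their place "T_tool_cam" (4x4, takes a point from camera to tool coordinates, whose origin is the TCP and whose axes are the flange's). Camera axes: x right, y down, z forward; pixel columns grow to the right and rows downward; lengths in mm; the calibration is good to about 2 mm. A picture is of the moment at which its call begins: read the wrist's pose just before it. camera_params takes no time and is no camera call.
- ctrl.close_job(): hands the job in; it is judged then, once.
The state is a dict: "t": time; "qpos": joint angles; "qvel": joint speeds; "joint_torque": joint torques, N m; "ee_pos": TCP position; "orientation": TCP orientation; "ft_force": force on the tool from outside, world axes, zero at the start; "moment": the same for the moment, N m; "width": finger opening in mm; "grasp_force": force on a finger pad.
Only numpy, scipy, OpenCV 4.12 (cv2) and the standard library are available. Lean on these libraries where they do the work, as an engineer would, in place of code of your own. Each camera call takes 0.05 s, during which the arm holds its last target. There are 200 camera calls.

## Working session

There is one attempt and no reset: what is moved stays moved. The work goes in short steps, Python scripts to look and compute and a shell command to move; the robot and the scene stay as the last step left them, time stands still between calls to the robot, and variables do not carry over. Pictures are saved under pics/ and viewed, at most 10 in all, crops included, and the job is handed in when it is done.

```bash
mkdir -p pics; ls; python3 - <<'E'
from workcell import ctrl
import cv2,numpy as np
o=ctrl.get_obs();print(o)
for n in("scene","top"):
    cv2.imwrite(f"pics/{n}0.png",ctrl.get_image(n)[:,:,::-1])
    print(n,ctrl.camera_params(n))
print(ctrl.camera_params("wrist"))
E
```

```text
pics
{'t': 0.0, 'qpos': array([ 1.08898757e+00,  4.23779877e-01,  1.63070901e+00, -2.01793717e-05,
        1.08860264e+00, -1.89704754e-02]), 'qvel': array([ 0.00193343,  0.00102846, -0.00146786,  0.00174721, -0.00111651,
        0.00028674]), 'joint_torque': array([ 7.08782845e-04, -5.44618893e+01, -2.73682773e+01,  6.44512684e-02,
        2.25316908e-02, -1.09404396e-04]), 'ee_pos': array([278.75885807, 558.75818659, 221.93229535]), 'orientation': array([-7.20457017e-01, -3.05750163e+00,  2.28770164e-03]), 'ft_force': array([ 0.70493954, -0.68863585,  0.3035117 ]), 'moment': array([ 0.03286606,  0.0008123 , -0.0137871 ]), 'grasp_force': 0.0, 'width': 87.89171459080885}
scene {'vfov': 56.682306955202044, 'cx': 276.09126034182106, 'cy': 210.0029205879547, 'R': array([[-0.28790944,  0.95760575, -0.00996922],
       [ 0.8053468 ,  0.2364728 , -0.54359649],
       [-0.51819368, -0.16453524, -0.83928748]]), 't': array([ 273.5035753 , -350.54451451, 1635.11579597])}
top {'vfov': 42.645121386914234, 'cx': 273.8959492682599, 'cy': 206.08378526419676, 'R': array([[ 0.01700062, -0.99985454,  0.00137306],
       [-0.98320443, -0.01696706, -0.18171728],
       [ 0.18171415,  0.00173931, -0.98334986]]), 't': array([ -90.61697411,  589.60918347, 1610.45024988])}
{'vfov': 70.73549706795355, 'cx': 278.3530287636084, 'cy': 208.19942103688035, 'T_tool_cam': array([[-7.04064107e-04, -9.63072253e-01, -2.69242159e-01,
         7.35215927e+01],
       [ 9.99998947e-01, -3.36300390e-04, -1.41204406e-03,
         2.58634861e-01],
       [ 1.26935421e-03, -2.69242870e-01,  9.63071475e-01,
        -1.62929305e+02],
       [ 0.00000000e+00,  0.00000000e+00,  0.00000000e+00,
         1.00000000e+00]])}
```

View pics/scene0.png

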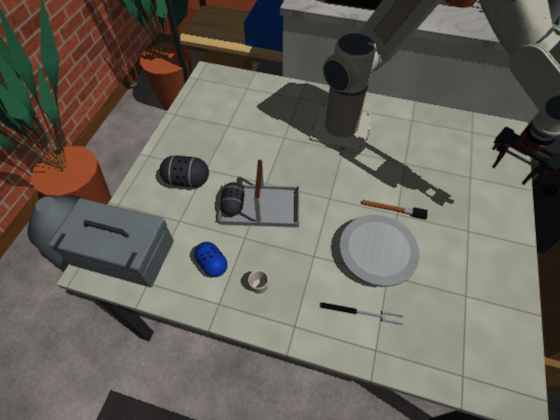

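View pics/top0.png

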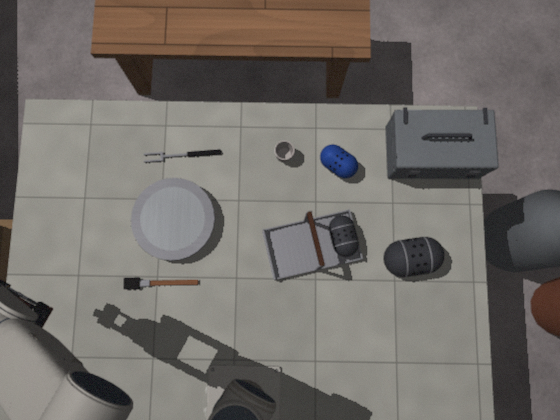

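The scene view shows the tray at about (258,205) with a dark canister in it at (232,199). The turntable is at (379,250), the cup at (258,282), the brush at (395,209) and the fork at (360,313).

Things that could be taken for the canister (scene pixels): the blue one at (211,259) is excluded by colour, the big dark one at (184,172) is the larger of the rest, and the small dark one at (232,199) in the tray is the one I choose. I'll check it in a crop.

```bash
python3 - <<'E'
import cv2,numpy as np
t=cv2.imread("pics/top0.png");s=cv2.imread("pics/scene0.png")
a=cv2.resize(t[200:290,255:375],None,fx=6,fy=6,interpolation=cv2.INTER_CUBIC) # 720x540
b=cv2.resize(s[150:240,200:320],None,fx=6,fy=6,interpolation=cv2.INTER_CUBIC)
cv2.imwrite("pics/topc.png",a);cv2.imwrite("pics/scenec.png",b)
E
```

```text
(no output)
```

View pics/topc.png

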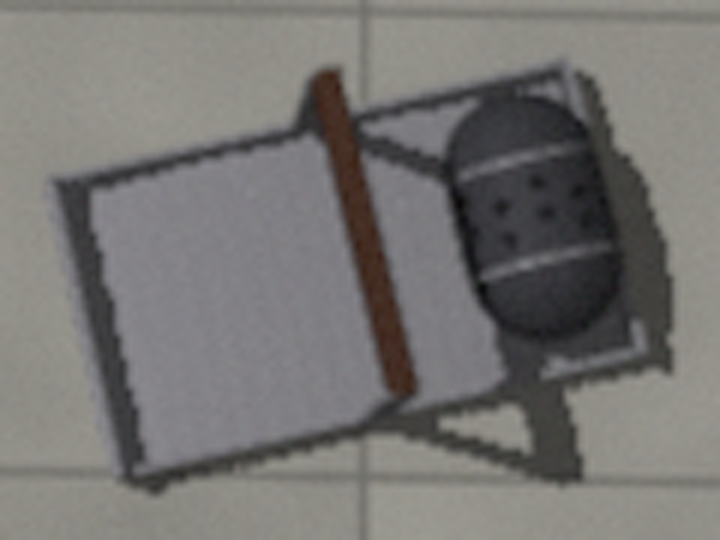

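View pics/scenec.png

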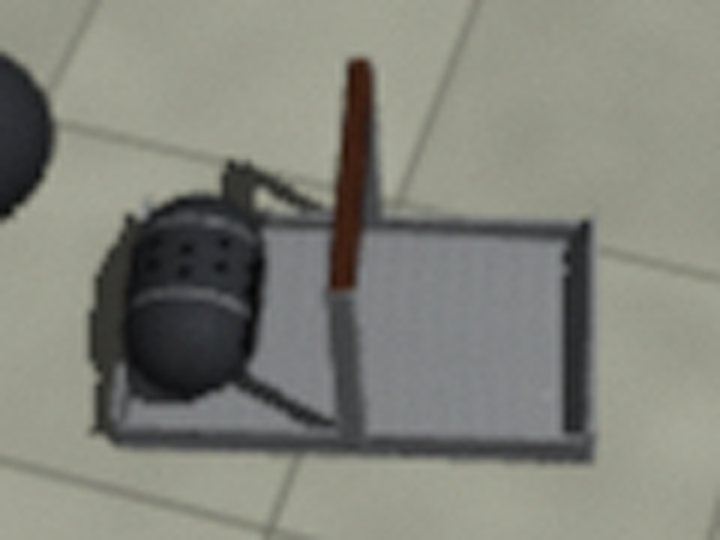

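The crops confirm the choice: the small dark, perforated canister lies at the tray's right end in the top view. In the top crop, the bar runs from (328,72) to (402,390). In the scene crop, it runs from (359,62) at the near end to (343,290) at the far end.

```bash
cat > h.py <<'E'
import numpy as np,cv2
from workcell import ctrl
from scipy.spatial.transform import Rotation as Ro
def cam(n):
    p=ctrl.camera_params(n);f=210/np.tan(np.radians(p["vfov"]/2))
    if n=="wrist":
        o=ctrl.get_obs();T=np.array(p["T_tool_cam"]);R=Ro.from_rotvec(o["orientation"]).as_matrix()
        Rw=R@T[:3,:3];C=R@T[:3,3]+o["ee_pos"]
    else: Rw=p["R"].T;C=-Rw@p["t"]
    return f,p["cx"],p["cy"],Rw,C
def ray(c,uv):
    f,cx,cy,R,C=c;d=R@np.array([(uv[0]-cx)/f,(uv[1]-cy)/f,1]);return C,d/np.linalg.norm(d)
def onz(c,uv,z):
    C,d=ray(c,uv);return C+d*(z-C[2])/d[2]
def tri(a,ua,b,ub):
    P,d=ray(a,ua);Q,e=ray(b,ub)
    s,t=np.linalg.lstsq(np.c_[d,-e],Q-P,rcond=None)[0]
    return (P+s*d+Q+t*e)/2,np.linalg.norm(P+s*d-Q-t*e)
def proj(c,X):
    f,cx,cy,R,C=c;q=R.T@(np.asarray(X,float)-C);return np.array([cx+f*q[0]/q[2],cy+f*q[1]/q[2]])
E
python3 - <<'E'
from h import *
np.set_printoptions(precision=1,suppress=True)
T=cam("top");S=cam("scene")
ct=lambda u,v:((u+.5)/6-.5+255,(v+.5)/6-.5+200)
cs=lambda u,v:((u+.5)/6-.5+200,(v+.5)/6-.5+150)
print("bar near",tri(T,ct(402,390),S,cs(359,62)))
print("bar far",tri(T,ct(328,72),S,cs(343,290)))
for n,a,b in(("+x far",(58,182),(592,440)),("+x near",(128,475),(590,222)),("-x far",(565,65),(118,432)),("-x near",(642,350),(148,205))):
    print(n,tri(T,ct(*a),S,cs(*b)),onz(T,ct(*a),35))
for n,c in(("top",T),("scene",S)):
    im=cv2.imread(f"pics/{n}0.png");g=cv2.cvtColor(im,cv2.COLOR_BGR2HSV)
    u,v={"top":(173,219),"scene":(379,247)}[n]
    # plate: bluish grey vs. yellowish floor
    d=im[:,:,0].astype(int)-im[:,:,2]
    m=((d>-2)&(im.sum(2)>240)).astype(np.uint8)
    m=cv2.morphologyEx(m,cv2.MORPH_OPEN,np.ones((3,3)))
    k,l,st,ce=cv2.connectedComponentsWithStats(m)
    i=l[v,u];cn=max(cv2.findContours((l==i).astype(np.uint8),0,1)[0],key=cv2.contourArea)
    e=cv2.fitEllipse(cv2.convexHull(cn));print(n,st[i],e)
    pts=np.array([onz(c,p[0],45)[:2] for p in cn]).astype(np.float32)
    print("circle z45",cv2.minEnclosingCircle(pts), cv2.fitEllipse(pts))
E
```

```text
bar near (array([ 404.7, -219.4,  170.8]), np.float64(3.221655101846375))
bar far (array([ 555.3, -181.7,  169.4]), np.float64(1.4790727698612702))
+x far (array([520.4, -50. ,  21.9]), np.float64(3.1426935671408263)) [518.9 -51.8  35. ]
+x near (array([369.6, -90.3,  22.8]), np.float64(0.533304009477029)) [369.1 -90.5  35. ]
-x far (array([ 588.6, -317.5,   14. ]), np.float64(0.1362325960797303)) [ 584.9 -314.7   35. ]
-x near (array([ 437.8, -354.1,   28.6]), np.float64(0.316396375524608)) [ 437.1 -352.9   35. ]
top [ 131  178   84   83 5393] ((172.40652465820312, 218.73507690429688), (81.24778747558594, 84.1796875), 56.31572341918945)
circle z45 ((549.4341430664062, 233.40542602539062), 129.66555786132812) ((549.3546142578125, 233.01853942871094), (255.25082397460938, 255.6439666748047), 170.7842559814453)
scene [ 340  215   79   71 4382] ((378.99871826171875, 249.88653564453125), (67.8174057006836, 82.0500259399414), 115.31200408935547)
circle z45 ((552.728515625, 230.58871459960938), 129.9329833984375) ((552.0596923828125, 231.075927734375), (253.18516540527344, 255.89065551757812), 132.4318084716797)
```

Both views give the bar's top centre at about (480,-200,170), against an expected z of 173. The tray's +x axis has a yaw of about 104°. The turntable centre is about (551,232), and its radius at z=45 comes out at 129.7 mm against 130. I'll move over the handle with tool y along tray -x.

```bash
cat > to.py <<'E'
import sys
from h import *
# usage: to.py x y z yaw(deg of tool y): shift in tool axes, and turn about tool z
a=list(map(float,sys.argv[1:]))
o=ctrl.get_obs();R=Ro.from_rotvec(o["orientation"])
y=np.radians(a[3]);Y=np.array([np.cos(y),np.sin(y),0]);Z=np.array([0,0,-1.]);G=Ro.from_matrix(np.c_[np.cross(Y,Z),Y,Z])
print("t",round(o["t"],2),"pos",o["ee_pos"].round(1),"shift",R.inv().apply(np.array(a[:3])-o["ee_pos"]).round(2),"turn",(R.inv()*G).as_rotvec().round(4),"q",o["qpos"].round(2),"w",round(o["width"],1),"F",round(o["grasp_force"],1),o["ft_force"].round(1))
E
python3 to.py 480 -201 245 -75.8
```

```text
t 0.1 pos [278.8 558.9 222. ] shift [-519.29 -590.12  -22.24] turn [-6.000e-04  1.600e-03  2.431e+00] q [ 1.09  0.42  1.63  0.    1.09 -0.02] w 87.5 F 0.0 [-0.7  0.2 -0.1]
```

```bash
python3 -m pendant '{"grip":[1,1,1,1,1,1,1,1,1,1,1,1],"linear":[[-10,-12,-1],[-22,-25,-1],[-22,-25,-1],[-22,-25,-1],[-22,-25,-1],[-22,-25,-1],[-22,-25,-1],[-22,-25,-1],[-22,-25,-1],[-22,-25,-1],[-22,-25,-1],[-22,-25,-1]],"angular":[[0,0,0],[0,0,0],[0,0,0],[0,0,0],[0,0,0],[0,0,0],[0,0,0],[0,0,0],[0,0,0],[0,0,0],[0,0,0],[0,0,0]]}'
python3 -m pendant '{"grip":[1,1,1,1,1,1,1,1,1,1,1,1],"linear":[[-22,-25,-1],[-22,-25,-1],[-22,-25,-1],[-22,-25,-1],[-22,-25,-1],[-22,-25,-1],[-22,-25,-1],[-22,-25,-1],[-22,-25,-1],[-22,-25,-1],[-22,-25,0],[-15,-14,0]],"angular":[[0,0,0],[0,0,0],[0,0,0],[0,0,0],[0,0,0],[0,0,0],[0,0,0],[0,0,0],[0,0,0],[0,0,0],[0,0,0],[0,0,0]]}'
python3 -m pendant '{"grip":[1,1,1,1,1,1,1,1,1,1,1,1],"linear":[[0,0,0],[0,0,0],[0,0,0],[0,0,0],[0,0,0],[0,0,0],[0,0,0],[0,0,0],[0,0,0],[0,0,0],[0,0,0],[0,0,0]],"angular":[[0,0,0.1],[0,0,0.1],[0,0,0.1],[0,0,0.1],[0,0,0.1],[0,0,0.1],[0,0,0.1],[0,0,0.1],[0,0,0.1],[0,0,0.1],[0,0,0.1],[0,0,0.1]]}'
python3 -m pendant '{"grip":[1,1,1,1,1,1,1,1,1,1,1,1],"linear":[[0,0,0],[0,0,0],[0,0,0],[0,0,0],[0,0,0],[0,0,0],[0,0,0],[0,0,0],[0,0,0],[0,0,0],[0,0,0],[0,0,0]],"angular":[[0,0,0.11],[0,0,0.11],[0,0,0.11],[0,0,0.11],[0,0,0.11],[0,0,0.11],[0,0,0.11],[0,0,0.11],[0,0,0.11],[0,0,0.11],[0,0,0.11],[0,0,0.02]]}'
python3 to.py 480 -201 245 -75.8
```

```text
t: 1.1
ee_pos: [376.2, 188.3, 234.6]
orientation: [-0.72, -3.058, 0.0]
ft_force: [-0.2, 0.4, -0.7]
width: 87.4
grasp_force: 0.0
t: 2.1
ee_pos: [477.5, -186.3, 244.6]
orientation: [0.723, 3.057, -0.001]
ft_force: [0.6, -0.4, 0.6]
width: 87.8
grasp_force: 0.0
t: 3.1
ee_pos: [477.0, -183.3, 244.4]
orientation: [-2.326, -2.111, 0.0]
ft_force: [0.2, 0.7, 0.1]
width: 88.1
grasp_force: 0.0
t: 4.1
ee_pos: [477.1, -183.3, 244.4]
orientation: [-3.118, -0.383, 0.001]
ft_force: [-0.6, 0.1, -0.2]
width: 87.3
grasp_force: 0.0
t 4.1 pos [ 477.1 -183.3  244.4] shift [-1.43 17.89 -0.63] turn [-0.0004  0.0005 -0.0034] q [-0.39  0.23  1.86  0.    1.06  0.94] w 87.3 F 0.0 [-0.6  0.1 -0.2]
```

```bash
python3 - <<'E'
from h import *
c=cam("wrist");im=ctrl.get_image("wrist")[:,:,::-1]
cv2.imwrite("pics/w1.png",im)
d=np.array([np.cos(np.radians(14.2)),np.sin(np.radians(14.2)),0])
for s in(-80,0,80): print(s,proj(c,np.array([480,-201,173])+s*d).round(1))
E
```

```text
-80 [298.5 303.5]
0 [299.9 219.2]
80 [301.5 118.7]
```

View pics/w1.png

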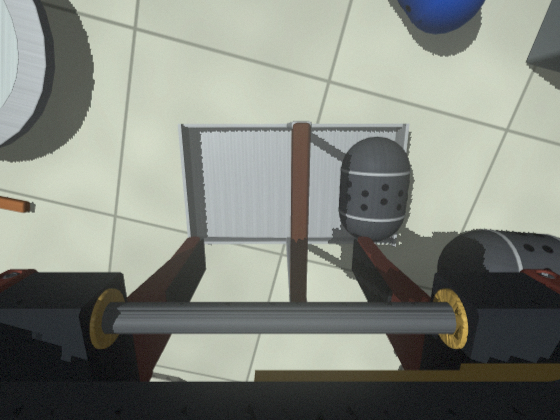

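The wrist view shows the bar from (301,123) to (299,300), within 1 px laterally of my prediction. The canister is at (376,190) on the right, and the far bar end is at row 123 against 119 predicted. I'll centre, descend and grip.

```bash
python3 -m pendant '{"grip":[1,1,1,1,1,1,1,1,1,1,1,1],"linear":[[-1,9,0],[0,9,0],[0,0,5],[0,0,10],[0,0,13],[0,0,13],[0,0,13],[0,0,13],[0,0,13],[0,0,12],[0,0,8],[0,0,3]],"angular":[[0,0,-0.003],[0,0,0],[0,0,0],[0,0,0],[0,0,0],[0,0,0],[0,0,0],[0,0,0],[0,0,0],[0,0,0],[0,0,0],[0,0,0]]}'
python3 to.py 480 -201 141 -75.8
python3 -m pendant '{"grip":[-1,-1,-1,-1,-1,-1,-1,-1,-1,-1,-1,-1],"linear":[[0,0,0],[0,0,0],[0,0,0],[0,0,0],[0,0,0],[0,0,0],[0,0,0],[0,0,0],[0,0,0],[0,0,0],[0,0,0],[0,0,0]],"angular":[[0,0,0],[0,0,0],[0,0,0],[0,0,0],[0,0,0],[0,0,0],[0,0,0],[0,0,0],[0,0,0],[0,0,0],[0,0,0],[0,0,0]]}'
python3 to.py 480 -201 141 -75.8; python3 - <<'E'
from h import *
cv2.imwrite("pics/w2.png",ctrl.get_image("wrist")[:,:,::-1])
E
```

```text
t: 5.15
ee_pos: [479.7, -200.6, 139.8]
orientation: [-3.115, -0.395, 0.004]
ft_force: [-1.0, 0.1, 0.2]
width: 88.1
grasp_force: 0.0
t 5.15 pos [ 479.7 -200.6  139.8] shift [ 0.23  0.43 -1.24] turn [-0.0019  0.0023  0.0043] q [-0.42  0.39  1.92  0.    0.84  0.9 ] w 88.1 F 0.0 [-1.   0.1  0.2]
t: 6.15
ee_pos: [480.7, -201.0, 141.7]
orientation: [-3.117, -0.394, 0.0]
ft_force: [0.6, -0.1, 0.4]
width: 13.5
grasp_force: 30.0
t 6.15 pos [ 480.7 -201.   141.7] shift [-0.72 -0.18  0.67] turn [-0.0003  0.0001  0.0037] q [-0.42  0.39  1.92  0.    0.84  0.9 ] w 13.5 F 30.0 [ 0.6 -0.1  0.4]
```

View pics/w2.png

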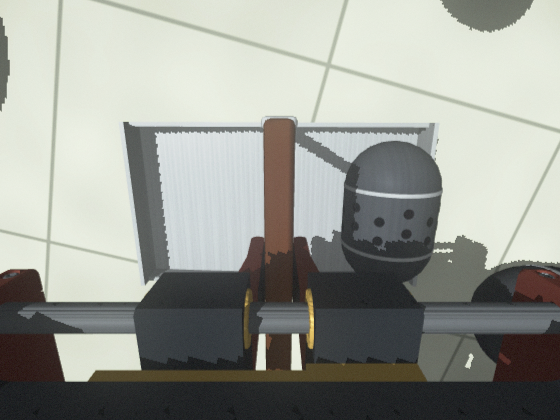

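The wrist view shows the bar held at 30 N with an opening of 13.5 mm. The canister is clearly visible with edges at u≈343 and u≈441, and the tray's left wall at u≈125-140. I'll write a canister tracker.

```bash
python3 - <<'E'
import cv2,numpy as np
g=cv2.cvtColor(cv2.imread("pics/w2.png"),cv2.COLOR_BGR2GRAY)
for r in(165,185,200,215,232): print(r,g[r,110:460:1][::5].tolist())
b=cv2.imread("pics/w2.png");print(b[185,230:460:6].tolist())
E
```

```text
165 [234, 233, 232, 215, 91, 89, 91, 107, 104, 107, 220, 217, 219, 220, 221, 221, 220, 221, 222, 221, 221, 218, 218, 218, 219, 220, 217, 215, 220, 216, 216, 99, 101, 100, 101, 101, 90, 213, 208, 212, 210, 207, 208, 209, 204, 107, 109, 104, 94, 69, 97, 100, 104, 104, 103, 103, 107, 103, 106, 105, 107, 99, 96, 94, 89, 85, 230, 229, 230, 231]
185 [233, 232, 232, 232, 210, 92, 91, 94, 108, 106, 130, 213, 214, 213, 213, 215, 212, 214, 214, 214, 218, 216, 216, 214, 217, 216, 214, 213, 217, 213, 214, 100, 102, 99, 97, 100, 87, 212, 212, 211, 209, 210, 208, 209, 210, 206, 206, 91, 63, 67, 99, 102, 104, 105, 112, 113, 117, 109, 109, 106, 99, 101, 98, 98, 88, 89, 79, 229, 230, 230]
200 [230, 229, 232, 231, 215, 94, 92, 93, 109, 109, 108, 216, 214, 213, 214, 216, 212, 211, 217, 209, 210, 212, 214, 210, 214, 209, 213, 212, 211, 210, 213, 95, 100, 101, 98, 100, 85, 212, 212, 207, 208, 208, 204, 208, 207, 202, 205, 63, 64, 68, 97, 102, 104, 103, 102, 105, 104, 103, 100, 100, 97, 96, 93, 91, 86, 83, 129, 229, 230, 230]
215 [229, 229, 228, 231, 230, 169, 95, 93, 107, 103, 106, 212, 215, 212, 214, 21
[... 510 characters left out ...]
 100, 103, 94, 97, 94, 51, 54, 90, 89, 83, 76, 117, 229, 231, 232, 233]
[[220, 219, 211], [221, 220, 211], [214, 214, 207], [212, 210, 202], [213, 211, 204], [216, 216, 209], [78, 90, 122], [81, 92, 123], [76, 89, 122], [75, 91, 121], [71, 82, 102], [212, 210, 202], [211, 211, 203], [207, 204, 199], [209, 206, 200], [214, 210, 203], [210, 207, 201], [208, 205, 199], [206, 206, 197], [89, 88, 86], [66, 64, 59], [90, 89, 84], [106, 100, 95], [108, 105, 98], [112, 107, 101], [118, 114, 106], [123, 116, 113], [124, 117, 110], [117, 112, 104], [111, 106, 101], [105, 100, 94], [103, 101, 96], [99, 98, 94], [93, 90, 88], [88, 89, 86], [81, 80, 77], [218, 231, 225], [221, 232, 229], [222, 234, 229]]
```

```bash
cat > track.py <<'E'
import sys
from h import *
from scipy.optimize import brentq
p=ctrl.camera_params("wrist");f=210/np.tan(np.radians(p["vfov"]/2));M=np.array(p["T_tool_cam"]);C=M[:3,3];H=141.7;GZ=-19.
def ang(u,v):
    d=M[:3,:3]@[(u-p["cx"])/f,(v-p["cy"])/f,1];return np.arctan2(d[1],d[2])
def tool(X,Z,th): # tray (x,z) -> tool (y,z), slip th = +x end down
    y0,z0=-X,H-Z-GZ;c,s=np.cos(th),np.sin(th) # rotate about grasp point; +x end at -y moves to +z
    return c*y0+s*z0, GZ+c*z0-s*y0
def slip(u,v):
    a=ang(u,v)
    def e(th):
        y,z=tool(138,35,th);return np.arctan2(y-C[1],z-C[2])-a
    return brentq(e,-.3,.3)
def xcan(a,side,th): # side +1: the left outline in the picture (tray +x side)
    def e(X):
        y,z=tool(X,51-X*X/3200,th);D=np.hypot(y-C[1],z-C[2])
        return np.arctan2(y-C[1],z-C[2])-side*np.arcsin(40/D)-a
    return brentq(e,-200,200)
for k in range(int(sys.argv[1]) if len(sys.argv)>1 else 1):
    o=ctrl.get_obs();im=ctrl.get_image("wrist")[:,:,::-1];b=im.astype(int);g=b.mean(2)
    m=(g<125)&(b[:,:,2]-b[:,:,0]<12)
    W=[];L=[];Rr=[];A=[]
    for v in range(200,230,3):
        w=np.flatnonzero(g[v,60:]<130)[0]+60;W.append(slip(w-.5,v))
        th=np.median(W);r=np.convolve(m[v,w+45:],np.ones(6),'valid')>=5.5
        i=np.flatnonzero(r)[0]+w+45;L.append((i,xcan(ang(i-.5,v),1,th)))
        j=i
        while j<550 and (m[v,j:j+45].sum()>=4): j+=1
        Rr.append((j,xcan(ang(j-.5,v),-1,th)))
    R=Ro.from_rotvec(o["orientation"]).as_matrix()
    tilt=np.arcsin(R[2,1]) # tool y = tray -x ; y up -> +x end down
    L=np.median(L,0);Rr=np.median(Rr,0)
    print(f't {o["t"]:.2f} z {o["ee_pos"][2]:.1f} toolTilt {tilt:.4f} slip {np.median(W):.4f}  L {L[0]:.0f} x={L[1]:.1f}  R {Rr[0]:.0f} x={Rr[1]:.1f} F {o["grasp_force"]:.0f} fz {o["ft_force"][2]:.1f}')
cv2.imwrite("pics/last.png",im)
E
python3 track.py
```

```text
t 6.20 z 141.7 toolTilt -0.0003 slip 0.0095  L 342 x=-97.1  R 436 x=-94.7 F 30 fz 0.7
```

The tracker reads x=-97 against the expected -98, with a slip baseline of about 0.0095. Now I'll lift.

```bash
python3 -m pendant '{"grip":[-1,-1,-1,-1,-1,-1,-1,-1,-1,-1,-1,-1],"linear":[[0,0,-1],[0,0,-2],[0,0,-3],[0,0,-3],[0,0,-3],[0,0,-3],[0,0,-3],[0,0,-3],[0,0,-3],[0,0,-2],[0,0,-1],[0,0,0]],"angular":[[0,0,0],[0,0,0],[0,0,0],[0,0,0],[0,0,0],[0,0,0],[0,0,0],[0,0,0],[0,0,0],[0,0,0],[0,0,0],[0,0,0]]}'
python3 track.py 2
```

```text
t: 7.25
ee_pos: [480.9, -201.1, 169.0]
orientation: [3.116, 0.394, 0.001]
ft_force: [-0.0, -0.4, -6.4]
width: 14.1
grasp_force: 30.0
t 7.25 z 169.0 toolTilt 0.0003 slip 0.0074  L 342 x=-97.4  R 435 x=-94.7 F 30 fz -6.4
t 7.30 z 168.8 toolTilt 0.0001 slip 0.0074  L 342 x=-97.4  R 435 x=-94.7 F 30 fz -6.8
```

```bash
python3 -m pendant '{"grip":[-1,-1,-1,-1,-1,-1,-1,-1,-1,-1,-1,-1],"linear":[[0,0,-3],[0,0,-6],[0,0,-8],[0,0,-9],[0,0,-9],[0,0,-9],[0,0,-9],[0,0,-9],[0,0,-9],[0,0,-7],[0,0,-4],[0,0,-1]],"angular":[[0,0,0],[0,0,0],[0,0,0],[0,0,0],[0,0,0],[0,0,0],[0,0,0],[0,0,0],[0,0,0],[0,0,0],[0,0,0],[0,0,0]]}'
python3 track.py; python3 to.py 551 232 252 -75.8
```

```text
t: 8.35
ee_pos: [481.2, -201.2, 252.6]
orientation: [3.116, 0.394, 0.002]
ft_force: [0.3, 0.4, -7.1]
width: 14.0
grasp_force: 30.0
t 8.35 z 252.6 toolTilt 0.0009 slip 0.0074  L 342 x=-97.4  R 435 x=-94.7 F 30 fz -7.1
t 8.4 pos [ 481.  -201.2  252.2] shift [ 1.7576e+02 -4.0207e+02  1.4000e-01] turn [ 0.0005 -0.0006  0.004 ] q [-0.42  0.23  1.83 -0.    1.08  0.9 ] w 13.4 F 30.0 [ 0.1  0.3 -6.1]
```

```bash
python3 -m pendant '{"grip":[-1,-1,-1,-1,-1,-1,-1,-1,-1,-1,-1,-1],"linear":[[0.9,-2,0],[1.8,-4,0],[2.6,-6,0],[3.5,-8,0],[4.4,-10,0],[5.2,-12,0],[6.1,-14,0],[7,-16,0],[7,-16,0],[7,-16,0],[7,-16,0],[7,-16,0]],"angular":[[0,0,0],[0,0,0],[0,0,0],[0,0,0],[0,0,0],[0,0,0],[0,0,0],[0,0,0],[0,0,0],[0,0,0],[0,0,0],[0,0,0]]}' | sed -n 1,2p
python3 -m pendant '{"grip":[-1,-1,-1,-1,-1,-1,-1,-1,-1,-1,-1,-1],"linear":[[7,-16,0],[7,-16,0],[7,-16,0],[7,-16,0],[7,-16,0],[7,-16,0],[7,-16,0],[7,-16,0],[7,-16,0],[7,-16,0],[7,-16,0],[7,-16,0]],"angular":[[0,0,0],[0,0,0],[0,0,0],[0,0,0],[0,0,0],[0,0,0],[0,0,0],[0,0,0],[0,0,0],[0,0,0],[0,0,0],[0,0,0]]}' | sed -n 1,2p
python3 -m pendant '{"grip":[-1,-1,-1,-1,-1,-1,-1,-1,-1,-1,-1,-1],"linear":[[7,-16,0],[6.1,-14,0],[5.2,-12,0],[4.4,-10,0],[3.5,-8,0],[2.6,-6,0],[1.8,-4,0],[0.9,-2,0],[0.5,-1,0],[0,-1,0],[0,0,0],[0,0,0]],"angular":[[0,0,0],[0,0,0],[0,0,0],[0,0,0],[0,0,0],[0,0,0],[0,0,0],[0,0,0],[0,0,0],[0,0,0],[0,0,0],[0,0,0]]}' | sed -n 1,2p
python3 track.py; python3 to.py 551 232 252 -75.8;
```

```text
t: 9.4
ee_pos: [504.5, -52.6, 251.6]
t: 10.4
ee_pos: [537.6, 154.3, 251.5]
t: 11.4
ee_pos: [550.6, 231.6, 251.7]
t 11.40 z 251.7 toolTilt 0.0001 slip 0.0080  L 342 x=-97.3  R 435 x=-94.6 F 30 fz -6.2
t 11.45 pos [550.6 231.6 251.7] shift [ 0.51 -0.31 -0.31] turn [0.0001 0.0001 0.0036] q [ 0.38  0.35  1.67 -0.    1.12  1.7 ] w 13.9 F 30.0 [ 0.  -1.  -6.2]
```

View pics/last.png

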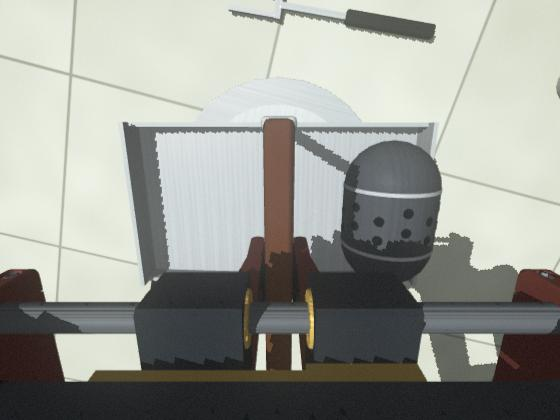

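The tray is over the turntable, with the plate showing symmetrically around u≈281 and the canister still at the end wall. Next I'll simulate the rolling hop to pick the tilt rows.

```bash
cat > sim.py <<'E'
import numpy as np
def sim(x,v,tilt0,d,hold=0,lag=.08,c=.012,k=6.8):
    """d: tilt increment per row; returns x(mm),v,tilt at each row's end"""
    cmd=tilt=tilt0;out=[];dt=1/480
    for i in range(len(d)+hold):
        dd=d[i] if i<len(d) else 0
        for s in range(40):
            cmd+=dd/40;tilt+=(cmd-tilt)*dt/(lag/2)
            a=tilt+x/1.6
            if abs(v)<2e-3 and abs(a)<.012: v=0;continue
            acc=k*(a-c*np.sign(v if abs(v)>=2e-3 else a));v+=acc*dt;x+=v*dt
            if x<-.098:x=-.098;v=max(v,0)
        out.append((round(x*1e3,1),round(v*1e3),round(tilt,3)))
    return out
if __name__=="__main__":
    # level -> up -> down to -x/1.6
    for up,n,dn in((.03,4,[-.02]*4),(.03,4,[-.03]*3),(.03,4,[0,-.03,-.03,-.03])):
        d=[up]*n+dn
        print(d)
        for c in(0,.006,.012): print(c,sim(-.098,0,0,d,6,c=c)[3:])
E
python3 sim.py
```

```text
[0.03, 0.03, 0.03, 0.03, -0.02, -0.02, -0.02, -0.02]
0 [(np.float64(-97.3), 18, 0.106), (np.float64(-94.6), 46, 0.106), (np.float64(-89.7), 69, 0.089), (np.float64(-83.2), 83, 0.069), (np.float64(-76.0), 88, 0.049), (np.float64(-68.7), 87, 0.041), (np.float64(-61.5), 87, 0.04), (np.float64(-54.2), 89, 0.04), (np.float64(-46.5), 94, 0.04), (np.float64(-38.4), 102, 0.04), (np.float64(-29.5), 112, 0.04)]
0.006 [(np.float64(-97.5), 14, 0.106), (np.float64(-95.2), 39, 0.106), (np.float64(-91.1), 58, 0.089), (np.float64(-85.8), 68, 0.069), (np.float64(-80.0), 68, 0.049), (np.float64(-74.6), 62, 0.041), (np.float64(-69.7), 56, 0.04), (np.float64(-65.2), 52, 0.04), (np.float64(-61.0), 49, 0.04), (np.float64(-57.0), 47, 0.04), (np.float64(-53.1), 47, 0.04)]
0.012 [(np.float64(-97.7), 11, 0.106), (np.float64(-95.9), 32, 0.106), (np.float64(-92.5), 47, 0.089), (np.float64(-88.3), 53, 0.069), (np.float64(-84.0), 49, 0.049), (np.float64(-80.4), 37, 0.041), (np.float64(-77.8), 26, 0.04), (np.float64(-76.2), 14, 0.04), (np.float64(-75.5), 3, 0.04), (np.float64(-75.4), 0, 0.04), (np.float64(-75.4), 
[... 1423 characters left out ...]
6 [(np.float64(-97.5), 14, 0.106), (np.float64(-95.2), 42, 0.118), (np.float64(-90.5), 69, 0.102), (np.float64(-84.0), 84, 0.073), (np.float64(-76.8), 85, 0.044), (np.float64(-70.1), 76, 0.032), (np.float64(-64.1), 66, 0.03), (np.float64(-59.0), 58, 0.03), (np.float64(-54.4), 52, 0.03), (np.float64(-50.4), 47, 0.03), (np.float64(-46.6), 43, 0.03)]
0.012 [(np.float64(-97.7), 11, 0.106), (np.float64(-95.8), 34, 0.118), (np.float64(-91.9), 58, 0.102), (np.float64(-86.5), 69, 0.073), (np.float64(-80.8), 66, 0.044), (np.float64(-75.9), 51, 0.032), (np.float64(-72.3), 35, 0.03), (np.float64(-70.0), 21, 0.03), (np.float64(-68.9), 6, 0.03), (np.float64(-68.7), 2, 0.03), (np.float64(-68.6), 1, 0.03)]
```

```bash
python3 -m pendant '{"grip":[-1,-1,-1,-1,-1,-1,-1,-1],"linear":[[0,-3.9,0],[0,-3.9,0],[0,-3.9,0],[0,-3.9,0],[0,2.6,0],[0,2.6,0],[0,2.6,0],[0,2.6,0]],"angular":[[-0.03,0,0],[-0.03,0,0],[-0.03,0,0],[-0.03,0,0],[0.02,0,0],[0.02,0,0],[0.02,0,0],[0.02,0,0]]}' | sed -n 1,2p
python3 track.py 3
```

```text
t: 12.12
ee_pos: [549.6, 236.0, 252.1]
t 12.12 z 252.1 toolTilt 0.0376 slip 0.0088  L 313 x=-69.6  R 406 x=-69.7 F 30 fz -6.0
t 12.17 z 252.2 toolTilt 0.0370 slip 0.0096  L 308 x=-65.6  R 401 x=-65.7 F 30 fz -6.8
t 12.22 z 252.2 toolTilt 0.0389 slip 0.0088  L 305 x=-62.7  R 398 x=-63.1 F 30 fz -5.5
```

```bash
python3 - <<'E'
from sim import sim
for d in([-.004]*6,[-.005]*6,[-.003]*6):
    for c in(0,.004,.012): print(d[0],c,[tuple(map(float,r)) for r in sim(-.0615,.066,.039,d,0,lag=.03,c=c)][::1])
E
```

```text
-0.004 0 [(-56.0, 66.0, 0.036), (-50.4, 67.0, 0.032), (-44.9, 66.0, 0.028), (-39.4, 66.0, 0.024), (-33.9, 65.0, 0.02), (-28.5, 64.0, 0.016)]
-0.004 0.004 [(-56.1, 64.0, 0.036), (-50.8, 62.0, 0.032), (-45.8, 59.0, 0.028), (-41.0, 56.0, 0.024), (-36.4, 52.0, 0.02), (-32.3, 48.0, 0.016)]
-0.004 0.012 [(-56.3, 60.0, 0.036), (-51.6, 53.0, 0.032), (-47.5, 45.0, 0.028), (-44.1, 37.0, 0.024), (-41.5, 27.0, 0.02), (-39.7, 16.0, 0.016)]
-0.005 0 [(-56.0, 66.0, 0.035), (-50.5, 66.0, 0.03), (-45.1, 64.0, 0.025), (-39.8, 62.0, 0.02), (-34.9, 58.0, 0.015), (-30.2, 53.0, 0.01)]
-0.005 0.004 [(-56.1, 64.0, 0.035), (-50.9, 61.0, 0.03), (-46.0, 57.0, 0.025), (-41.4, 52.0, 0.02), (-37.4, 45.0, 0.015), (-33.9, 37.0, 0.01)]
-0.005 0.012 [(-56.3, 59.0, 0.035), (-51.7, 52.0, 0.03), (-47.7, 43.0, 0.025), (-44.6, 32.0, 0.02), (-42.4, 20.0, 0.015), (-41.4, 5.0, 0.01)]
-0.003 0 [(-56.0, 67.0, 0.036), (-50.4, 68.0, 0.033), (-44.7, 69.0, 0.03), (-38.9, 70.0, 0.027), (-33.0, 72.0, 0.024), (-26.9, 75.0, 0.021)]
-0.003 0.004 [(-56.1, 64.0, 0.036), (-50.8, 63.0, 0.033), (-45.6, 62.0, 0.03), (-40.5, 61.0, 0.027), (-35.5, 59.0, 0.024), (-30.6, 58.0, 0.021)]
-0.003 0.012 [(-56.3, 60.0, 0.036), (-51.5, 54.0, 0.033), (-47.3, 47.0, 0.03), (-43.7, 41.0, 0.027), (-40.5, 34.0, 0.024), (-38.0, 26.0, 0.021)]
```

```bash
python3 -m pendant '{"grip":[-1,-1,-1,-1,-1],"linear":[[0,0.5,0],[0,0.5,0],[0,0.5,0],[0,0.5,0],[0,0.5,0]],"angular":[[0.004,0,0],[0.004,0,0],[0.004,0,0],[0.004,0,0],[0.004,0,0]]}' | sed -n 1,2p
python3 track.py 3
```

```text
t: 12.68
ee_pos: [549.9, 234.7, 251.9]
t 12.68 z 251.9 toolTilt 0.0197 slip 0.0087  L 293 x=-51.9  R 383 x=-50.1 F 30 fz -6.1
t 12.73 z 251.9 toolTilt 0.0195 slip 0.0095  L 293 x=-51.8  R 383 x=-49.7 F 30 fz -6.4
t 12.78 z 252.0 toolTilt 0.0199 slip 0.0091  L 293 x=-51.8  R 382 x=-49.4 F 30 fz -6.3
```

```bash
python3 - <<'E'
from sim import sim
for d in([.025,.025,-.01,-.02,-.02],[.03,.03,-.01,-.025,-.025,-.01],[.03,.03,0,-.03,-.03,-.01],[.03,.03,0,-.03,-.03,-.02]):
    for c in(.009,.012,.015): print(d,c,[tuple(map(float,r)) for r in sim(-.0495,0,.02,d,4,lag=.03,c=c)][::1])
E
```

```text
[0.025, 0.025, -0.01, -0.02, -0.02] 0.009 [(-49.5, 0.0, 0.041), (-49.3, 8.0, 0.066), (-48.0, 23.0, 0.062), (-45.6, 31.0, 0.043), (-43.1, 29.0, 0.023), (-41.1, 20.0, 0.02), (-39.7, 12.0, 0.02), (-39.1, 4.0, 0.02), (-39.0, 0.0, 0.02)]
[0.025, 0.025, -0.01, -0.02, -0.02] 0.012 [(-49.5, 0.0, 0.041), (-49.3, 6.0, 0.066), (-48.2, 19.0, 0.062), (-46.3, 26.0, 0.043), (-44.3, 21.0, 0.023), (-42.9, 11.0, 0.02), (-42.5, 0.0, 0.02), (-42.5, 0.0, 0.02), (-42.5, 0.0, 0.02)]
[0.025, 0.025, -0.01, -0.02, -0.02] 0.015 [(-49.5, 0.0, 0.041), (-49.4, 5.0, 0.066), (-48.5, 16.0, 0.062), (-46.9, 20.0, 0.043), (-45.4, 14.0, 0.023), (-44.8, 0.0, 0.02), (-44.8, 0.0, 0.02), (-44.8, 0.0, 0.02), (-44.8, 0.0, 0.02)]
[0.03, 0.03, -0.01, -0.025, -0.025, -0.01] 0.009 [(-49.5, 0.0, 0.045), (-49.1, 12.0, 0.075), (-47.2, 33.0, 0.072), (-43.8, 46.0, 0.049), (-39.9, 46.0, 0.024), (-36.4, 37.0, 0.012), (-33.8, 25.0, 0.01), (-32.2, 14.0, 0.01), (-31.4, 4.0, 0.01), (-31.4, 0.0, 0.01)]
[0.03, 0.03, -0.01, -0.025, -0.025, -0.01] 0.012 [(-49.5, 0.0, 0.045), (-49.2, 10.0, 0.075), (-47.5, 29.0, 0.072), (-44.5, 40.0, 0.049), (-41
[... 1207 characters left out ...]
045), (-49.1, 12.0, 0.075), (-47.1, 35.0, 0.08), (-43.4, 52.0, 0.055), (-38.8, 55.0, 0.025), (-34.6, 44.0, 0.003), (-31.6, 28.0, 0.0), (-30.0, 12.0, 0.0), (-29.6, 0.0, 0.0), (-29.8, -6.0, 0.0)]
[0.03, 0.03, 0, -0.03, -0.03, -0.02] 0.012 [(-49.5, 0.0, 0.045), (-49.2, 10.0, 0.075), (-47.5, 31.0, 0.08), (-44.1, 47.0, 0.055), (-40.0, 47.0, 0.025), (-36.6, 35.0, 0.003), (-34.5, 15.0, 0.0), (-34.0, 0.0, 0.0), (-34.2, -5.0, 0.0), (-34.8, -10.0, 0.0)]
[0.03, 0.03, 0, -0.03, -0.03, -0.02] 0.015 [(-49.5, 0.0, 0.045), (-49.3, 8.0, 0.075), (-47.8, 27.0, 0.08), (-44.8, 41.0, 0.055), (-41.3, 40.0, 0.025), (-38.5, 25.0, 0.003), (-37.4, 3.0, 0.0), (-37.4, -3.0, 0.0), (-37.8, -7.0, 0.0), (-38.7, -12.0, 0.0)]
```

```bash
python3 -m pendant '{"grip":[-1,-1,-1,-1,-1,-1,-1],"linear":[[0,-3.9,0],[0,-3.9,0],[0,0,0],[0,0,0],[0,3.9,0],[0,3.9,0],[0,1.3,0]],"angular":[[-0.03,0,0],[-0.03,0,0],[0,0,0],[0,0,0],[0.03,0,0],[0.03,0,0],[0.01,0,0]]}' | sed -n 1,2p
python3 track.py 3; python3 - <<'E'
from sim import sim
for c in(.009,.012,.015): print(c,[tuple(map(float,r)) for r in sim(-.0495,0,.02,[.03,.03,0,0,-.03,-.03,-.01],4,lag=.03,c=c)][4:])
E
```

```text
t: 13.42
ee_pos: [550.5, 232.5, 252.3]
t 13.42 z 252.3 toolTilt 0.0085 slip 0.0095  L 248 x=-11.7  R 365 x=-34.3 F 30 fz -7.1
t 13.47 z 252.3 toolTilt 0.0091 slip 0.0106  L 243 x=-7.1  R 366 x=-34.8 F 30 fz -5.5
t 13.52 z 252.3 toolTilt 0.0101 slip 0.0101  L 238 x=-2.7  R 365 x=-34.6 F 30 fz -6.2
0.009 [(-37.4, 78.0, 0.055), (-30.5, 83.0, 0.025), (-23.8, 78.0, 0.012), (-17.5, 72.0, 0.01), (-11.8, 67.0, 0.01), (-6.3, 64.0, 0.01), (-1.0, 64.0, 0.01)]
0.012 [(-38.6, 71.0, 0.055), (-32.5, 74.0, 0.025), (-26.7, 66.0, 0.012), (-21.6, 56.0, 0.01), (-17.2, 48.0, 0.01), (-13.5, 42.0, 0.01), (-10.3, 36.0, 0.01)]
0.015 [(-39.9, 63.0, 0.055), (-34.5, 64.0, 0.025), (-29.6, 54.0, 0.012), (-25.6, 41.0, 0.01), (-22.7, 30.0, 0.01), (-20.7, 19.0, 0.01), (-19.5, 9.0, 0.01)]
```

```bash
python3 - <<'E'
from sim import sim
for d in([-.05,-.02,.02,.04],[-.05,-.02,.04,.02],[-.06,-.02,.03,.03],[-.06,-.03,.04,.03]):
    for c in(.006,.01,.014): print(d,c,[tuple(map(float,r)) for r in sim(.0015,.088,.01,d,3,lag=.03,c=c)])
E
```

```text
[-0.05, -0.02, 0.02, 0.04] 0.006 [(8.7, 81.0, -0.032), (14.5, 56.0, -0.057), (17.9, 29.0, -0.043), (19.6, 18.0, -0.006), (21.2, 21.0, -0.0), (23.2, 25.0, -0.0), (25.5, 31.0, -0.0)]
[-0.05, -0.02, 0.02, 0.04] 0.01 [(8.6, 79.0, -0.032), (14.1, 51.0, -0.057), (17.0, 22.0, -0.043), (18.1, 8.0, -0.006), (18.7, 8.0, -0.0), (19.4, 9.0, -0.0), (20.2, 11.0, -0.0)]
[-0.05, -0.02, 0.02, 0.04] 0.014 [(8.5, 77.0, -0.032), (13.7, 46.0, -0.057), (16.1, 14.0, -0.043), (16.5, 0.0, -0.006), (16.5, 0.0, -0.0), (16.5, 0.0, -0.0), (16.5, 0.0, -0.0)]
[-0.05, -0.02, 0.04, 0.02] 0.006 [(8.7, 81.0, -0.032), (14.5, 56.0, -0.057), (18.0, 33.0, -0.026), (20.5, 29.0, -0.003), (23.0, 33.0, -0.0), (26.0, 38.0, -0.0), (29.4, 44.0, -0.0)]
[-0.05, -0.02, 0.04, 0.02] 0.01 [(8.6, 79.0, -0.032), (14.1, 51.0, -0.057), (17.1, 26.0, -0.026), (18.9, 19.0, -0.003), (20.5, 20.0, -0.0), (22.3, 22.0, -0.0), (24.2, 25.0, -0.0)]
[-0.05, -0.02, 0.04, 0.02] 0.014 [(8.5, 77.0, -0.032), (13.7, 46.0, -0.057), (16.2, 19.0, -0.026), (17.3, 9.0, -0.003), (18.0, 7.0, -0.0), (18.5, 6.0, -0.0), (19.0, 5.0, -0.0)]
[-0.06, -0.02, 0.03, 0.03] 
[... 349 characters left out ...]
03, 0.03] 0.014 [(8.5, 75.0, -0.041), (13.2, 39.0, -0.067), (14.8, 3.0, -0.045), (14.7, 0.0, -0.015), (14.7, 0.0, -0.01), (14.7, 0.0, -0.01), (14.7, 0.0, -0.01)]
[-0.06, -0.03, 0.04, 0.03] 0.006 [(8.6, 79.0, -0.041), (13.9, 46.0, -0.075), (16.1, 11.0, -0.046), (16.4, 0.0, -0.015), (16.4, 0.0, -0.01), (16.4, 0.0, -0.01), (16.4, 0.0, -0.01)]
[-0.06, -0.03, 0.04, 0.03] 0.01 [(8.6, 77.0, -0.041), (13.5, 41.0, -0.075), (15.3, 4.0, -0.046), (15.2, -2.0, -0.015), (15.2, 0.0, -0.01), (15.2, 0.0, -0.01), (15.2, 0.0, -0.01)]
[-0.06, -0.03, 0.04, 0.03] 0.014 [(8.5, 75.0, -0.041), (13.2, 36.0, -0.075), (14.4, 0.0, -0.046), (14.1, -4.0, -0.015), (14.0, 0.0, -0.01), (14.0, 0.0, -0.01), (14.0, 0.0, -0.01)]
```

```bash
python3 -m pendant '{"grip":[-1,-1,-1,-1],"linear":[[0,7.8,0],[0,3.9,0],[0,-3.9,0],[0,-5.2,0]],"angular":[[0.06,0,0],[0.03,0,0],[-0.03,0,0],[-0.04,0,0]]}' | sed -n 1,2p
python3 track.py 3
```

```text
t: 13.9
ee_pos: [551.3, 229.3, 252.7]
t 13.90 z 252.7 toolTilt -0.0080 slip 0.0106  L 218 x=14.4  R 369 x=-37.6 F 30 fz -6.0
t 13.95 z 252.8 toolTilt -0.0063 slip 0.0074  L 220 x=12.3  R 368 x=-37.1 F 30 fz -6.4
t 14.00 z 252.8 toolTilt -0.0093 slip 0.0106  L 221 x=11.8  R 369 x=-37.3 F 30 fz -7.0
```

```bash
python3 -m pendant '{"grip":[-1,-1,-1],"linear":[[0,0,0],[0,0,0],[0,0,0]],"angular":[[0,0,0],[0,0,0],[0,0,0]]}' | sed -n 1,2p
python3 track.py 3
```

```text
t: 14.3
ee_pos: [550.9, 230.6, 252.6]
t 14.30 z 252.6 toolTilt -0.0103 slip 0.0106  L 221 x=11.8  R 369 x=-37.7 F 30 fz -6.3
t 14.35 z 252.7 toolTilt -0.0103 slip 0.0106  L 221 x=11.8  R 369 x=-38.2 F 30 fz -5.7
t 14.40 z 252.7 toolTilt -0.0102 slip 0.0106  L 221 x=11.8  R 370 x=-38.0 F 30 fz -6.7
```

It is stuck at x≈+12. One gentle nudge back towards the middle for margin, then the hold.

```bash
python3 -m pendant '{"grip":[-1,-1,-1,-1,-1,-1],"linear":[[0,3.9,0],[0,1.3,0],[0,-2.6,0],[0,-3.2,0],[0,0,0],[0,0,0]],"angular":[[0.03,0,0],[0.01,0,0],[-0.02,0,0],[-0.025,0,0],[0,0,0],[0,0,0]]}' | sed -n 1,2p
python3 track.py 3
```

```text
t: 14.95
ee_pos: [550.6, 232.0, 252.9]
t 14.95 z 252.9 toolTilt -0.0048 slip 0.0094  L 238 x=-2.9  R 368 x=-37.0 F 30 fz -6.3
t 15.00 z 252.8 toolTilt -0.0050 slip 0.0100  L 240 x=-4.4  R 368 x=-37.3 F 30 fz -7.1
t 15.05 z 252.8 toolTilt -0.0050 slip 0.0100  L 242 x=-5.9  R 368 x=-37.1 F 30 fz -5.7
```

```bash
python3 -m pendant '{"grip":[-1,-1,-1,-1],"linear":[[0,-3.9,0],[0,0,0],[0,2.6,0],[0,0,0]],"angular":[[-0.03,0,0],[0,0,0],[0.02,0,0],[0,0,0]]}' | sed -n 1,2p
python3 track.py 3
```

```text
t: 15.43
ee_pos: [550.5, 232.1, 252.9]
t 15.43 z 252.9 toolTilt 0.0032 slip 0.0095  L 248 x=-11.5  R 366 x=-35.4 F 30 fz -6.3
t 15.48 z 252.9 toolTilt 0.0041 slip 0.0100  L 248 x=-11.6  R 366 x=-35.6 F 30 fz -7.6
t 15.53 z 253.0 toolTilt 0.0045 slip 0.0100  L 248 x=-11.8  R 366 x=-35.6 F 30 fz -6.7
```

```bash
Z='x'; python3 -m pendant '{"grip":[-1,-1,-1,-1,-1,-1,-1,-1,-1,-1,-1,-1],"linear":[[0,0,0],[0,0,0],[0,0,0],[0,0,0],[0,0,0],[0,0,0],[0,0,0],[0,0,0],[0,0,0],[0,0,0],[0,0,0],[0,0,0]],"angular":[[0,0,0],[0,0,0],[0,0,0],[0,0,0],[0,0,0],[0,0,0],[0,0,0],[0,0,0],[0,0,0],[0,0,0],[0,0,0],[0,0,0]]}' | sed -n 1,2p
python3 track.py 1;python3 -m pendant '{"grip":[-1,-1,-1,-1,-1,-1,-1,-1,-1,-1,-1,-1],"linear":[[0,0,0],[0,0,0],[0,0,0],[0,0,0],[0,0,0],[0,0,0],[0,0,0],[0,0,0],[0,0,0],[0,0,0],[0,0,0],[0,0,0]],"angular":[[0,0,0],[0,0,0],[0,0,0],[0,0,0],[0,0,0],[0,0,0],[0,0,0],[0,0,0],[0,0,0],[0,0,0],[0,0,0],[0,0,0]]}' | sed -n 1,2p
python3 track.py 1; python3 to.py 551 232 195 -75.8
```

```text
t: 16.58
ee_pos: [550.4, 232.6, 252.9]
t 16.58 z 252.9 toolTilt 0.0050 slip 0.0095  L 249 x=-12.6  R 366 x=-35.7 F 30 fz -6.4
t: 17.63
ee_pos: [550.4, 232.7, 252.9]
t 17.63 z 252.9 toolTilt 0.0050 slip 0.0095  L 249 x=-12.6  R 366 x=-35.7 F 30 fz -6.7
t 17.68 pos [550.4 232.6 252.9] shift [ 0.4   0.47 57.91] turn [0.005 0.    0.004] q [ 0.38  0.35  1.67 -0.01  1.13  1.7 ] w 14.1 F 30.0 [ 0.9  0.1 -6.1]
```

```bash

python3 -m pendant '{"grip":[-1,-1,-1,-1,-1,-1,-1,-1,-1,-1,-1,-1],"linear":[[0,0,0],[0,0,0],[0,0,0],[0,0,0],[0,0,0],[0,0,0],[0,0,0],[0,0,0],[0,0,0],[0,0,0],[0,0,0],[0,0,0]],"angular":[[0,0,0],[0,0,0],[0,0,0],[0,0,0],[0,0,0],[0,0,0],[0,0,0],[0,0,0],[0,0,0],[0,0,0],[0,0,0],[0,0,0]]}' | sed -n 1,2p
python3 -m pendant '{"grip":[-1,-1,-1,-1,-1,-1,-1,-1,-1,-1,-1,-1],"linear":[[0,0,0],[0,0,0],[0,0,0],[0,0,0],[0,0,0],[0,0,0],[0,0,0],[0,0,0],[0,0,0],[0,0,0],[0,0,0],[0,0,0]],"angular":[[0,0,0],[0,0,0],[0,0,0],[0,0,0],[0,0,0],[0,0,0],[0,0,0],[0,0,0],[0,0,0],[0,0,0],[0,0,0],[0,0,0]]}' | sed -n 1,2p
python3 -m pendant '{"grip":[-1,-1,-1,-1,-1,-1,-1,-1,-1,-1,-1,-1],"linear":[[0,0,0],[0,0,0],[0,0,0],[0,0,0],[0,0,0],[0,0,0],[0,0,0],[0,0,0],[0,0,0],[0,0,0],[0,0,0],[0,0,0]],"angular":[[0,0,0],[0,0,0],[0,0,0],[0,0,0],[0,0,0],[0,0,0],[0,0,0],[0,0,0],[0,0,0],[0,0,0],[0,0,0],[0,0,0]]}' | sed -n 1,2p
python3 -m pendant '{"grip":[-1,-1,-1,-1,-1,-1,-1,-1,-1,-1,-1,-1],"linear":[[0,0,0],[0,0,0],[0,0,0],[0,0,0],[0,0,0],[0,0,0],[0,0,0],[0,0,0],[0,0,0],[0,0.1,0],[0,0.1,0],[0,0,0]],"angular":[[0,0,0],[0,0,0],[0,0,0],[0,0,0],[0,0,0],[0,0,0],[0,0,0],[0.001,0,0],[0.001,0,0],[0.001,0,0],[0.001,0,0],[0,0,0]]}' | sed -n 1,2p
python3 track.py 2
python3 - <<'E'
from h import *
cv2.imwrite("pics/top1.png",cv2.resize(ctrl.get_image("top")[100:310,90:290,::-1],None,fx=2.8,fy=2.8))
E
```

```text
t: 18.68
ee_pos: [550.4, 232.7, 252.9]
t: 19.68
ee_pos: [550.4, 232.6, 252.9]
t: 20.68
ee_pos: [550.4, 232.6, 252.9]
t: 21.68
ee_pos: [550.5, 232.4, 252.9]
t 21.68 z 252.9 toolTilt 0.0009 slip 0.0095  L 249 x=-12.7  R 367 x=-36.1 F 30 fz -6.5
t 21.73 z 252.9 toolTilt 0.0010 slip 0.0095  L 249 x=-12.7  R 367 x=-35.8 F 30 fz -6.4
```

View pics/top1.png

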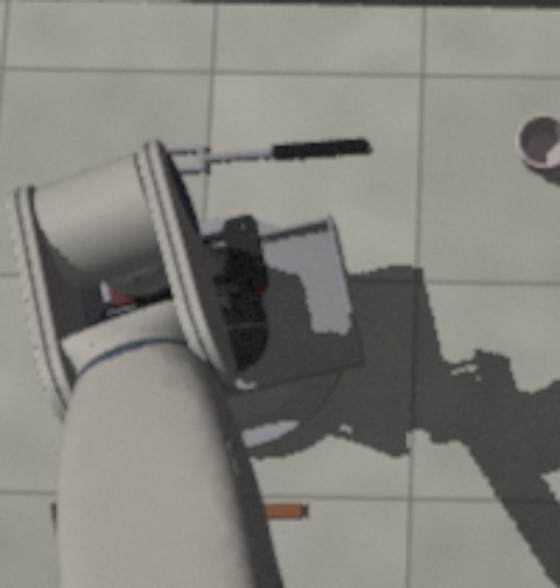

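The arm hides most of the top view, but the tray's right end is over the plate and the fork, cup and brush are undisturbed. The canister held at x≈-12.7 from about t=15 to t=21.7. Next is a gentle descent.

```bash

python3 -m pendant '{"grip":[-1,-1,-1,-1,-1,-1,-1,-1,-1,-1,-1,-1],"linear":[[0,0,1],[0,0,3],[0,0,5],[0,0,6],[0,0,6],[0,0,7],[0,0,7],[0,0,6],[0,0,6],[0,0,5],[0,0,3],[0,0,2]],"angular":[[0,0,0],[0,0,0],[0,0,0],[0,0,0],[0,0,0],[0,0,0],[0,0,0],[0,0,0],[0,0,0],[0,0,0],[0.0005,0,0],[0.0005,0,0]]}' | sed -n 1,4p
python3 track.py 1
python3 -m pendant '{"grip":[-1,-1,-1,-1,-1,-1,-1,-1],"linear":[[0,0,1],[0,0,1],[0,0,0.7],[0,0,0.7],[0,0,0.6],[0,0,0.5],[0,0,0.5],[0,0,0]],"angular":[[0,0,0],[0,0,0],[0,0,0],[0,0,0],[0,0,0],[0,0,0],[0,0,0],[0,0,0]]}' | sed -n 1,4p
python3 track.py 2
```

```text
t: 22.83
ee_pos: [550.4, 232.4, 195.4]
orientation: [3.117, 0.395, -0.001]
ft_force: [0.1, 0.5, -6.1]
t 22.83 z 195.4 toolTilt 0.0001 slip 0.0095  L 250 x=-13.1  R 367 x=-36.0 F 30 fz -6.1
t: 23.55
ee_pos: [550.4, 232.4, 190.8]
orientation: [3.117, 0.395, -0.0]
ft_force: [-0.3, 0.5, -6.9]
t 23.55 z 190.8 toolTilt 0.0000 slip 0.0095  L 250 x=-13.2  R 367 x=-35.9 F 30 fz -6.9
t 23.60 z 190.9 toolTilt 0.0000 slip 0.0095  L 250 x=-13.2  R 367 x=-35.9 F 30 fz -6.6
```

```bash

python3 -m pendant '{"grip":[-1,-1,-1,-1,-1,-1,-1],"linear":[[0,0,0.4],[0,0,0.4],[0,0,0.4],[0,0,0.4],[0,0,0.4],[0,0,0.4],[0,0,0]],"angular":[[0,0,0],[0,0,0],[0,0,0],[0,0,0],[0,0,0],[0,0,0],[0,0,0]]}' | sed -n 2,4p
python3 -m pendant '{"grip":[-1,-1,-1,-1,-1],"linear":[[0,0,0.4],[0,0,0.4],[0,0,0.3],[0,0,0.3],[0,0,0]],"angular":[[0,0,0],[0,0,0],[0,0,0],[0,0,0],[0,0,0]]}' | sed -n 2,4p
python3 track.py 2
```

```text
ee_pos: [550.4, 232.4, 188.4]
orientation: [3.117, 0.394, -0.0]
ft_force: [0.2, 0.4, -6.4]
ee_pos: [550.4, 232.4, 187.1]
orientation: [3.117, 0.394, -0.0]
ft_force: [0.1, 0.6, -6.9]
t 24.65 z 187.1 toolTilt -0.0000 slip 0.0095  L 250 x=-13.2  R 367 x=-36.0 F 30 fz -6.9
t 24.70 z 187.1 toolTilt -0.0000 slip 0.0095  L 250 x=-13.2  R 368 x=-36.1 F 30 fz -6.2
```

```bash

python3 -m pendant '{"grip":[-1,-1,-1,-1],"linear":[[0,0,0.3],[0,0,0.3],[0,0,0.2],[0,0,0]],"angular":[[0,0,0],[0,0,0],[0,0,0],[0,0,0]]}' | sed -n 2,4p
python3 -m pendant '{"grip":[-1,-1,-1],"linear":[[0,0,0.3],[0,0,0.2],[0,0,0]],"angular":[[0,0,0],[0,0,0],[0,0,0]]}' | sed -n 2,4p
python3 track.py 2
```

```text
ee_pos: [550.6, 232.4, 186.7]
orientation: [-3.117, -0.394, -0.0]
ft_force: [-1.7, -0.3, -2.4]
ee_pos: [550.6, 232.5, 186.7]
orientation: [-3.117, -0.394, -0.001]
ft_force: [-4.2, -0.9, 6.5]
t 25.33 z 186.7 toolTilt -0.0001 slip 0.0095  L 250 x=-13.2  R 368 x=-36.4 F 30 fz 6.5
t 25.38 z 186.6 toolTilt -0.0001 slip 0.0095  L 250 x=-13.2  R 368 x=-36.6 F 30 fz 6.0
```

```bash

python3 -m pendant '{"grip":[-1,-1,-1,-0.6,-0.5,-0.3,-0.1,0.1,0.2,0.3],"linear":[[0,0,-0.2],[0,0,-0.1],[0,0,0],[0,0,0],[0,0,0],[0,0,0],[0,0,0],[0,0,0],[0,0,0],[0,0,0]],"angular":[[0,0,0],[0,0,0],[0,0,0],[0,0,0],[0,0,0],[0,0,0],[0,0,0],[0,0,0],[0,0,0],[0,0,0]]}' | sed -n 1,6p
python3 track.py 3
```

```text
t: 26.27
ee_pos: [550.5, 232.4, 186.0]
orientation: [-3.117, -0.394, 0.0]
ft_force: [-0.1, 1.2, 0.9]
width: 51.8
grasp_force: 0.0
t 26.27 z 186.0 toolTilt -0.0000 slip 0.0074  L 250 x=-13.5  R 368 x=-36.9 F 0 fz 0.9
t 26.32 z 186.1 toolTilt -0.0000 slip 0.0080  L 250 x=-13.4  R 368 x=-36.9 F 0 fz 0.2
t 26.37 z 186.1 toolTilt 0.0000 slip 0.0080  L 250 x=-13.4  R 368 x=-36.7 F 0 fz -0.1
```

Released, and the canister is steady at about -13. I'll rise straight up and check.

```bash

python3 -m pendant '{"grip":[0.4,0.4,0.4,0.4,0.4,0.4,0.4,0.4,0.4,0.4,0.4,0.4],"linear":[[0,0,-2],[0,0,-5],[0,0,-10],[0,0,-14],[0,0,-14],[0,0,-14],[0,0,-14],[0,0,-14],[0,0,-10],[0,0,-5],[0,0,0],[0,0,0]],"angular":[[0,0,0],[0,0,0],[0,0,0],[0,0,0],[0,0,0],[0,0,0],[0,0,0],[0,0,0],[0,0,0],[0,0,0],[0,0,0],[0,0,0]]}' | sed -n 1,4p
python3 - <<'E'
from h import *
c=cam("wrist");cv2.imwrite("pics/w9.png",ctrl.get_image("wrist")[:,:,::-1])
print("turntable axis at bar-top height",proj(c,[551,232,218]).round(), "plate ends",[proj(c,[551+130*np.cos(a),232+130*np.sin(a),45]).round() for a in np.radians([104,284,14])])
E
```

```text
t: 27.42
ee_pos: [550.4, 232.3, 288.1]
orientation: [3.117, 0.394, 0.0]
ft_force: [0.7, 0.1, 0.3]
turntable axis at bar-top height [279. 218.] plate ends [array([185., 179.]), array([372., 181.]), array([279.,  79.])]
```

View pics/w9.png

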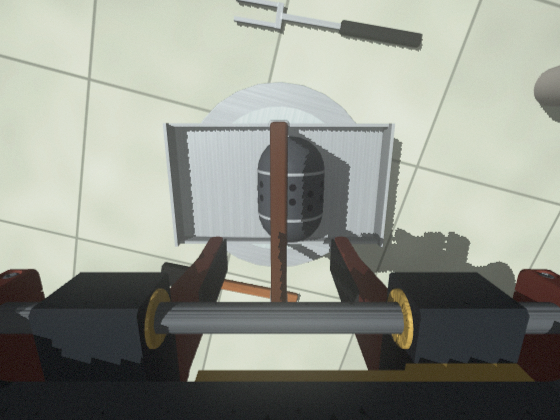

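The wrist view shows the tray centred on the plate: the plate spans rows 82 to 267 and the tray spans rows 123 to 245, with the bar at u≈279. The canister is at rest at u≈290, near the middle, and nothing touches the robot. I'll hand it in.

```bash
python3 -c "
from workcell import ctrl
print(ctrl.close_job())"
```

```text
the job is handed in; nothing more can be done
None
```

The job is handed in, with no verdict returned: the tray stands centred on the turntable and released, with the canister at rest about 13 mm from its middle, after being held there in the air for more than six seconds.

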